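# Close the lapped double doors of a control box

## Robot

A 6-joint arm with a two-finger parallel gripper is mounted at the origin on a cart in front of the work surface, level with it; the furniture and walls round the work are solid. World frame = base frame: x ahead of the robot, y to its left, z up, the work surface at z = 0. Lengths are in m, angles in rad, forces in N, time in s.
With the tool pointing down it reaches from about 0.25 to 0.725 m from the base axis. Payload 4 kg.
Tool frame: the origin (TCP) lies on the centre line of the jaws, within the pads' length; the fingertips stand 17 mm ahead of it and the grasp point (between the pads) lies 2 mm behind it; z points along the fingers, y is the line along which they close (so a half turn about z gives the same grasp; the last joint's range is limited). The gripper opens to 85 mm and grips with 20 to 120 N. Pads are 22 mm wide; open, the fingers measure 114 mm over their backs; the gripper's body (76 mm by 85 mm) begins 54 mm behind the grasp point. The pads swing forward as they close: fully open they stand 13 mm farther back than shut.
Start: joints at [-1.252, 0.241, 0.005, 1.335, 0, 1.571], TCP at [0.157, -0.475, 0.226] pointing down, gripper open.
Joint ranges: [-2.72, 2.72], [-1.05, 1.87], [-1.09, 1.28], [-1.99, 2.15], [-1.42, 1.44], [-3.14, 3.14]. Speed limits (rad/s): [2.79, 2.79, 3.14, 3.14, 3.14, 3.14].

## Interface

Orientations are given as a unit quaternion [x, y, z, w].
In Python, from workcell import get_obs, imaging, order gives the robot as it stands.
- The arm moves only by the tool apply_moves, never from a script. Its argument "targets" is a list that holds one entry, the list of rows, each a list of 5 numbers: the shift along the world's x, y, z in units of 40 mm (1.0 is 40 mm), then the turn about the world's z in degrees, then the gripper command: -1 is shut, 1 is fully open, values between are in proportion. In form: [[[dx, dy, dz, turn, fingers], ...]]. A call has 1 to 8 rows; each row shifts and turns the commanded pose from where the row before left it; what a row does not reach is not made up. A row lasts 1/12 s, in which the tool goes at most 41.7 mm and 7.16 degrees, less where a joint would pass 70% of its speed; a pose out of reach is approached as far as the arm can. A call is refused whole if a number of a shift passes 1 or a number of a turn 7.16, either way. A call with a gripper value outside its range is refused whole. The fingers move at their own pace and stop on an object; the grip force is fixed at half the most. Time passes only in rows, so rows that do not move let the fingers close. It gives the time, the measured TCP pose, the force, the opening and the grip force at its end, in the units of the state.
- get_obs(): the state, without advancing time (a new reading comes with each control period).
- imaging.camera(name): name is "scene" or "side" or "wrist"; returns (picture, depth): 480x640x3 uint8, blue, green, red; 480x640 float32, m along the optical axis (not along the pixel's ray), 0 where there is no reading.
- imaging.get_calibration(name): a dict with "camera_matrix" (3x3 intrinsics, pixels), "k1" (the pictures are not rectified: a ray, as slopes to the right and down, at radius r is drawn at 1 + k1 r^2 times it, then the intrinsics apply), "eye" and "rotation" of the camera in the world; the wrist camera has in their place "hand_eye" (4x4, takes a point from camera to tool coordinates, whose origin is the TCP and whose axes are the flange's). Camera axes: x right, y down, z forward; pixel columns grow to the right and rows downward; lengths in m; the calibration is good to about 2 mm. A picture is of the moment at which its call begins: read the wrist's pose just before it. get_calibration takes no time and is no camera call.
- order.job_done(): hands the job in; it is judged then, once.
The state is a dict: "clock": time; "joint_pos": joint angles; "joint_vel": joint speeds; "tau": joint torques, N m; "eef_pos": TCP position; "tool_rot": TCP orientation; "ft_force": force on the tool from outside, world axes, zero at the start; "ft_torque": the same for the moment, N m; "grip_width": finger opening in m; "grasp_force": force on a finger pad.
Only numpy, scipy, OpenCV 4.12 (cv2) and the standard library are available. Lean on these libraries where they do the work, as an engineer would, in place of code of your own. Each camera call takes 0.05 s, during which the arm holds its last target. There are 200 camera calls.

## Task

The grey control box lying on its back is finished, so close its two blue doors. Fully shut the door with the black stepped (rebated) edge first, while the other still stands open; then fully shut the door with the bright metal flange last, so that its flange laps over the rebate and both lie flush.

Things in the scene. Friction and masses are not known exactly. Their poses are not given: they have to be found in the camera images.
- enclosure: Grey control box fixed on the bench on its back, open side up: 130 mm along its x, 180 along y, 70 high; black cable glands on its -x end. Origin: centre of underside, z up. Two blue doors, 134 mm along x, 12 mm thick, are hinged along its long rims: hinge lines parallel to x at y = +90 and y = -90 mm, z = 70 mm. They swing up and outward; shut, they lie on the rim, tops 82 mm above the bench.
- rebated_door (a joint): Angle (rad) of the blue door hinged at the box's +y rim: 0 shut, 1.57 upright, more leans outward to +y, stop 1.95. Panel reaches 82 mm from the hinge, then a thin black stepped edge (5 mm thick, at the underside) to 98 mm; a blank metal plate on its outer face. Stiff hinge: stays where left, no spring; 2 to 5 N near the free edge moves it.
- flanged_door (a joint): Angle (rad) of the blue door hinged at the box's -y rim: 0 shut, 1.57 upright, more leans outward to -y, stop 1.95. Panel reaches 80 mm from the hinge, then a bright metal flange (5 mm thick, at the outer face) to 95 mm, which when shut lies on the other door's black edge; two screw heads near it. Same stiff hinge. If shut first, it blocks the other door.

How it is judged:
On the way, in this order (a step that is already met when the one before it is completed fails the run):
1. the rebated door is fully shut while the flanged door still stands open (value of joint rebated_door below 0.05 rad and value of joint flanged_door above 0.5 rad), for 0.2 s.
2. the flanged door is fully shut over it (value of joint each of rebated_door, flanged_door below 0.05 rad), for 0.2 s.
At the end, for the whole second after the job is handed in: Both doors are fully shut and still, each within 0.05 rad (about 5 mm at its free edge) of flat on the rim, the rebated one having been shut first while the flanged one was open by more than 0.5 rad (all of step 2 and velocity of joint rebated_door between -0.1 and 0.1 rad/s and velocity of joint flanged_door between -0.1 and 0.1 rad/s); the robot touches nothing.
It also fails if it takes over 35 s, if anything falls off the work surface, if the arm or the gripper's body presses on something with over 40 N, if the wrist force passes 120 N, or if a joint passes its speed limit or range.

## Working session

There is one attempt and no reset: what is moved stays moved. The work goes in short steps, Python scripts to look and compute and a tool call to move; the robot and the scene stay as the last step left them, time stands still between calls to the robot, and variables do not carry over. Pictures are saved under pics/ and viewed, at most 10 in all, crops included, and the job is handed in when it is done.

Besides the shell and the picture viewer there is one more tool, called as name(argument=value, ...) on one line, values as JSON. apply_moves: Moves the arm, as the interface text tells. Its arguments: {"type":"object","properties":{"targets":{"type":"array","items":{"type":"array","items":{"type":"array","items":{"type":"number"}}}}},"required":["targets"]}

```bash
ls; mkdir -p pics; cat > h.py <<'E'
import numpy as np, cv2
from workcell import get_obs, imaging, order
def pts(name,dep):
    c=imaging.get_calibration(name);K=np.array(c["camera_matrix"]);k1=c["k1"]
    v,u=np.mgrid[:480,:640].astype(float)
    x=(u-K[0,2])/K[0,0];y=(v-K[1,2])/K[1,1];xd,yd=x.copy(),y.copy()
    for _ in range(8):
        s=1+k1*(x*x+y*y);x,y=xd/s,yd/s
    P=np.stack([x,y,np.ones_like(x)],-1)*dep[...,None]
    return P@np.array(c["rotation"]).T+np.array(c["eye"])
E
python3 - <<'E'
from h import *
o=get_obs();print(o)
a=[]
for n in("scene","side"):
    im,d=imaging.camera(n);a.append(im);np.savez(n+".npz",im=im,d=d);c=imaging.get_calibration(n);print(n,c,(d>0).mean())
cv2.imwrite("pics/a.png",a[0]);cv2.imwrite("pics/b.png",a[1])
E
```

```text
pics
{'clock': 0.0, 'joint_pos': array([-1.25201444e+00,  2.41415546e-01,  3.73301571e-03,  1.33519069e+00,
       -4.63566895e-06,  1.57081348e+00]), 'joint_vel': array([ 0.00023418, -0.00040307,  0.00041963, -0.00040343,  0.00237608,
       -0.00222103]), 'tau': array([-1.39629587e-04, -3.72317255e+01,  2.52408028e+01,  1.70570507e-02,
       -5.41043323e-05,  3.49292158e-06]), 'eef_pos': array([ 0.15650472, -0.47420659,  0.22541503]), 'tool_rot': array([ 9.87324962e-01,  1.58708352e-01, -1.67116467e-04, -1.02491531e-03]), 'ft_force': array([ 0.5715521 ,  0.19287418, -0.50393515]), 'ft_torque': array([0.00210049, 0.03774275, 0.06593173]), 'grasp_force': 0.0, 'grip_width': 0.0857826187003548}
scene {'camera_matrix': array([[548.71126071,   0.        , 316.67110654],
       [  0.        , 548.71126071, 245.79030587],
       [  0.        ,   0.        ,   1.        ]]), 'k1': -0.15267177970613857, 'eye': array([-0.06077815,  0.65344718,  0.5548304 ]), 'rotation': array([-0.39988869,  0.78148155, -0.42972551,  0.2114512 ])} 0.99607421875
side {'camera_matrix': array([[502.78218022,   0.        , 322.69421544],
       [  0.        , 502.78218022, 246.18239922],
       [  0.        ,   0.        ,   1.        ]]), 'k1': -0.1158562716206241, 'eye': array([0.17921874, 0.78127212, 0.6051709 ]), 'rotation': array([-0.24406491,  0.87500655, -0.40258401,  0.11279171])} 0.9961067708333333
```

View pics/a.png

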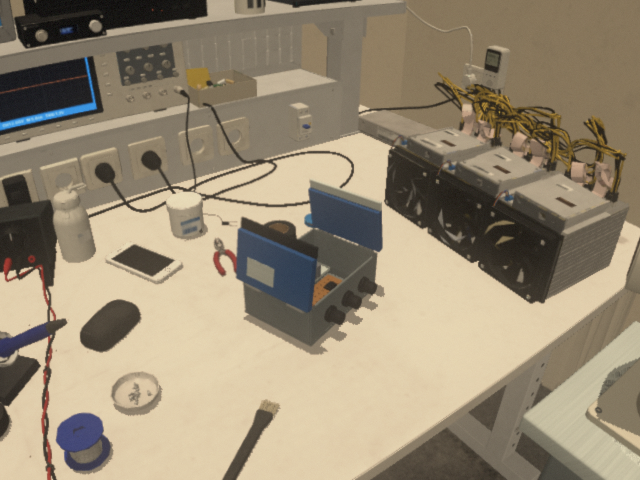

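View pics/b.png

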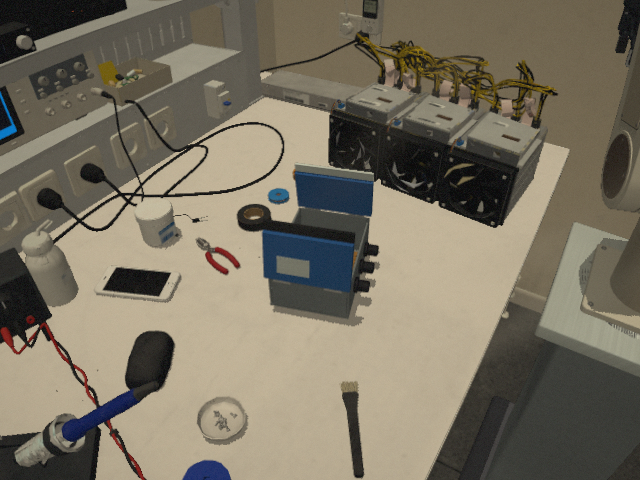

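The two views show the rebated door nearest the cameras: black edge on top, blank plate, around px (275,265) in scene and (308,262) in side. The flanged door is behind it at (345,215) and (335,192). Both stand roughly upright, and the glands face the robot. Next I'll get the doors in 3D from depth.

```bash
sed -i 's/^    return P@np.array(c\["rotation"\]).T/    return P@Rotation.from_quat(c["rotation"]).as_matrix().T/; 1i from scipy.spatial.transform import Rotation' h.py
python3 - <<'E'
from h import *
for n in("scene","side"):
    z=np.load(n+".npz");im=z["im"];P=pts(n,z["d"])
    h=cv2.cvtColor(im,cv2.COLOR_BGR2HSV)
    m=cv2.inRange(h,(100,120,50),(125,255,255))
    m=cv2.morphologyEx(m,cv2.MORPH_OPEN,np.ones((3,3)))
    k,l,s,c=cv2.connectedComponentsWithStats(m)
    for i in range(1,k):
        if s[i,4]<1500: continue
        q=P[cv2.erode((l==i).astype(np.uint8),np.ones((5,5)))>0]
        if q[:,0].mean()>0.8 : continue
        ctr=np.median(q,0);q=q[np.linalg.norm(q-ctr,axis=1)<.12]
        for _ in range(3):
            ctr=q.mean(0);w,v=np.linalg.eigh(np.cov(q.T));e=(q-ctr)@v[:,0];q=q[abs(e)<max(2*e.std(),.002)]
        nrm=v[:,0]*np.sign(v[1,0])
        ax=np.cross(nrm,[0,0,1]);ax/=np.linalg.norm(ax)
        ct=cv2.findContours((l==i).astype(np.uint8),0,2)[0];ct=max(ct,key=cv2.contourArea)
        bx=cv2.approxPolyDP(ct,8,True)[:,0]
        print(n,s[i],'ctr',ctr.round(4),'n',nrm.round(3),'ax yaw',np.degrees(np.arctan2(ax[1],ax[0])).round(2),'rms',e.std().round(4),'z',np.percentile(q[:,2],[1,99]).round(3),'along',np.percentile((q-ctr)@ax,[1,99]).round(3))
        print(bx.tolist())
    # bench check
    b=P[(abs(P[...,2])<.02)&(P[...,0]<.7)];print('bench z',np.median(b[:,2]).round(4))
    # grey box points: top rim
E
```

```text
bench z -0.0002
side [ 296  172   77   43 2288] ctr [0.5344 0.1625 0.1111] n [-0.296  0.939 -0.176] ax yaw 17.51 rms 0.0009 z [0.08  0.148] along [-0.064  0.059]
[[296, 172], [300, 205], [370, 214], [371, 181]]
side [ 263  230   91   62 3662] ctr [0.4713 0.3289 0.1218] n [-0.299  0.944  0.143] ax yaw 17.56 rms 0.0009 z [0.079 0.153] along [-0.054  0.07 ]
[[263, 231], [265, 276], [349, 291], [353, 243]]
bench z -0.0
```

```bash
python3 - <<'E'
from h import *
for n in("scene","side"):
    P=pts(n,np.load(n+".npz")["d"])
    for x in np.arange(.1,.7,.1):
        print(n,x.round(1),[round(float(np.percentile(q[:,2],99)),2) if len(q:=P[(abs(P[...,0]-x-.05)<.05)&(abs(P[...,1]-y-.05)<.05)])>20 else None for y in np.arange(-.6,.6,.1)])
E
```

```text
scene 0.1 [None, None, None, None, 0.0, 0.0, 0.25, 0.0, None, None, None, None]
scene 0.2 [-0.22, 0.0, 0.0, 0.22, 0.25, 0.16, 0.0, 0.0, 0.0, 0.0, 0.01, 0.01]
scene 0.3 [-0.25, 0.0, -0.31, 0.26, 0.28, 0.16, 0.0, 0.0, 0.0, 0.0, 0.01, 0.0]
scene 0.4 [-0.45, -0.75, -0.68, 0.25, 0.27, 0.16, 0.0, 0.16, 0.16, 0.17, 0.0, 0.01]
scene 0.5 [-0.75, -0.75, 0.24, 0.26, 0.26, 0.16, 0.0, 0.17, 0.07, 0.17, 0.0, 0.03]
scene 0.6 [None, None, 0.24, 0.26, 0.25, 0.16, 0.0, 0.02, 0.01, 0.01, 0.02, 0.03]
side 0.1 [0.34, 0.37, -0.75, -0.75, 0.0, 0.4, 0.35, 0.24, None, None, None, None]
side 0.2 [-0.57, 0.0, 0.0, 0.22, 0.25, 0.16, 0.0, 0.0, 0.0, 0.0, 0.0, 0.01]
side 0.3 [None, None, None, 0.25, 0.28, 0.16, 0.0, 0.0, 0.0, 0.0, 0.01, 0.0]
side 0.4 [None, None, None, 0.26, 0.27, 0.16, 0.0, 0.16, 0.16, 0.17, 0.0, 0.02]
side 0.5 [None, None, None, 0.26, 0.26, 0.16, 0.0, 0.17, 0.07, 0.17, 0.0, 0.03]
side 0.6 [None, None, 0.24, 0.26, 0.25, 0.16, 0.01, 0.02, 0.02, 0.01, 0.02, 0.03]
```

apply_moves(targets=[[[0,0,0.6,7,-1],[0.2,0.5,0.4,7,-1],[0.3,0.7,0,7,-1],[0.4,0.7,0,7,-1]]])

```text
clock: 0.43
eef_pos: [0.1926, -0.3987, 0.2668]
tool_rot: [0.919, 0.394, -0.0, 0.001]
ft_force: [-0.1, 0.4, -0.5]
grip_width: 0.0389
grasp_force: 0.0
```

apply_moves(targets=[[[0,0,0.95,6.8,-1],[0,0,0.95,6.8,-1],[0,0,0.95,6.8,-1],[0.3,0.8,0,6.8,-1],[0.4,0.85,0,6.8,-1],[0.4,0.85,0,6.8,-1],[0.4,0.85,0,6.8,-1],[0.4,0.85,0,6.8,-1]]])

```text
clock: 1.1
eef_pos: [0.2688, -0.2292, 0.3801]
tool_rot: [0.637, 0.771, 0.0, -0.0]
ft_force: [0.7, -1.0, -0.4]
grip_width: 0.0001
grasp_force: 0.0
```

```bash
python3 -c "
from h import *
print(get_obs())"
```

```text
{'clock': 1.1, 'joint_pos': array([-7.06268667e-01, -6.88070374e-02,  5.72149922e-02,  1.69712827e+00,
        1.67060307e-04,  6.73809934e-01]), 'joint_vel': array([ 1.20316031, -0.27500211, -0.25489467,  0.00915391,  0.00194943,
       -0.223846  ]), 'tau': array([ -5.79287052, -22.60567546,  25.80451548,   0.40812512,
        -0.14421802,   0.14467458]), 'eef_pos': array([ 0.2687804 , -0.22921844,  0.38006387]), 'tool_rot': array([ 6.36567492e-01,  7.71220978e-01,  8.60339126e-05, -1.53582054e-04]), 'ft_force': array([ 0.74317275, -0.96628778, -0.43654221]), 'ft_torque': array([ 0.02066388, -0.07168393,  0.03102523]), 'grasp_force': 0.0, 'grip_width': 5.7740920069245055e-05}
```

apply_moves(targets=[[[0.3,0.93,0,6.6,-1],[0.3,0.93,0,0,-1],[0.3,0.93,0,0,-1],[0.3,0.93,0,0,-1],[0.3,0.93,0,0,-1],[0.3,0.93,0,0,-1],[0.3,0.93,0,0,-1],[0.3,0.93,0,0,-1]]])

```text
clock: 1.77
eef_pos: [0.3645, 0.0688, 0.3802]
tool_rot: [0.593, 0.805, -0.0, 0.0]
ft_force: [0.8, -0.5, -0.4]
grip_width: 0.0001
grasp_force: 0.0
```

apply_moves(targets=[[[0.3,0.93,0,0,-1],[0.3,0.93,0,0,-1],[0.3,0.93,0,0,-1],[0.3,0.93,0,0,-1],[0.3,0.93,0,0,-1],[0.3,0.93,0,0,-1],[0,0,0,0,-1],[0,0,0,0,-1]]])

```text
clock: 2.43
eef_pos: [0.4367, 0.2917, 0.3777]
tool_rot: [0.592, 0.806, -0.002, -0.001]
ft_force: [-0.7, -0.6, 0.3]
grip_width: -0.0001
grasp_force: 0.0
```

apply_moves(targets=[[[0.38,0.95,0,0,-1],[0.38,0.95,0,0,-1],[0,0.05,-0.9,0,-1],[0,0,-0.9,0,-1],[0,0,-0.9,0,-1],[0,0,-0.9,0,-1],[0,0,-0.9,0,-1],[0,0,0,0,-1]]])

```text
clock: 3.1
eef_pos: [0.4622, 0.3627, 0.1917]
tool_rot: [0.594, 0.805, -0.009, -0.002]
ft_force: [-2.1, -1.1, -1.3]
grip_width: 0.0001
grasp_force: 0.0
```

```bash
python3 - <<'E'
from h import *
C=np.array([.5075,.2409]);y=np.array([-.301,.954]);x=np.array([.954,.301])
o=get_obs();e=o["eef_pos"];print(e,(e[:2]-C)@x,(e[:2]-C)@y,o["ft_force"])
a,_=imaging.camera("scene");b,_=imaging.camera("side")
cv2.imwrite("pics/c.png",np.hstack([cv2.resize(a[150:400,180:480],(390,325)),cv2.resize(b[130:380,180:480],(390,325))]))
E
```

```text
[0.46217367 0.36272555 0.19173759] -0.006571827042898062 0.12986480086105995 [-2.1143064  -1.10107319 -1.27024318]
```

View pics/c.png

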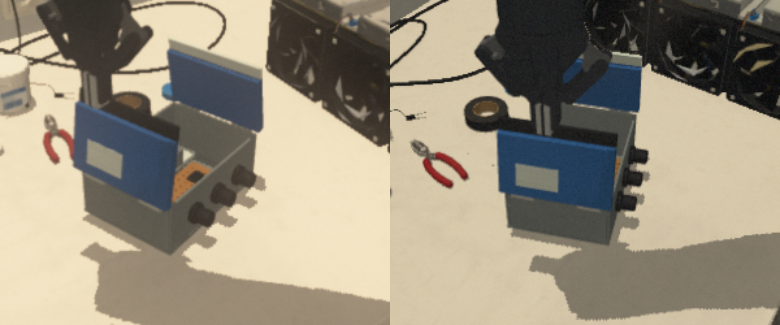

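The crop shows the fingertip ending just at the top of the blue panel, over the black edge, around (97,100) and (543,135). I can't tell from this whether it's in front of the door or behind it, so I'll check with depth.

```bash
python3 - <<'E'
from h import *
C=np.array([.5075,.2409]);y=np.array([-.301,.954]);x=np.array([.954,.301])
print(get_obs()["eef_pos"])
for n in("scene","side"):
    im,d=imaging.camera(n);P=pts(n,d)
    q=P.reshape(-1,3);B=np.c_[(q[:,:2]-C)@x,(q[:,:2]-C)@y,q[:,2]]
    s=(abs(B[:,0])<.1)&(B[:,1]>.05)&(B[:,1]<.2)&(B[:,2]>.168)&(B[:,2]<.22)
    for lo in np.arange(.168,.22,.01):
        k=B[s&(B[:,2]>=lo)&(B[:,2]<lo+.01)]
        if len(k)>5: print(n,lo.round(3),len(k),np.percentile(k,[5,50,95],axis=0).round(3).tolist())
E
```

```text
[0.46644144 0.36633916 0.20024746]
scene 0.168 31 [[-0.063, 0.078, 0.168], [-0.039, 0.081, 0.168], [0.013, 0.083, 0.169]]
scene 0.198 19 [[-0.009, 0.124, 0.205], [-0.009, 0.134, 0.207], [0.001, 0.142, 0.208]]
scene 0.208 124 [[-0.016, 0.128, 0.209], [-0.008, 0.141, 0.214], [0.005, 0.143, 0.218]]
scene 0.218 34 [[-0.016, 0.128, 0.218], [-0.012, 0.138, 0.219], [0.009, 0.143, 0.22]]
side 0.168 13 [[-0.064, 0.08, 0.168], [-0.015, 0.081, 0.169], [0.057, 0.083, 0.169]]
side 0.208 78 [[-0.008, 0.14, 0.21], [0.001, 0.144, 0.215], [0.013, 0.145, 0.218]]
side 0.218 28 [[-0.011, 0.134, 0.218], [-0.002, 0.142, 0.219], [0.011, 0.145, 0.22]]
```

The finger is outside the door, at y'≈+134 mm. I'll let it settle, then recheck its height.

apply_moves(targets=[[[0,0,0,0,-1],[0,0,0,0,-1]]])

```text
clock: 3.47
eef_pos: [0.4687, 0.369, 0.2036]
tool_rot: [0.593, 0.805, 0.003, 0.001]
ft_force: [0.1, -0.3, 0.0]
grip_width: 0.0004
grasp_force: 0.0
```

```bash
python3 - <<'E'
from h import *
C=np.array([.5075,.2409]);y=np.array([-.301,.954]);x=np.array([.954,.301])
e=get_obs()["eef_pos"];print(e,get_obs()["joint_vel"].round(3))
im,d=imaging.camera("scene");P=pts("scene",d);cv2.imwrite("pics/d.png",cv2.resize(im[120:320,200:400],(600,600)))
B=np.dstack([(P[...,:2]-C)@x,(P[...,:2]-C)@y,P[...,2]])
m=(abs(B[...,0])<.05)&(B[...,1]>.11)&(B[...,1]<.18)&(B[...,2]>.12)&(B[...,2]<.26)
v,u=np.nonzero(m);i=np.argsort(-v)[:12];print([(u[k],v[k],B[v[k],u[k]].round(3).tolist()) for k in i])
E
```

```text
[0.46866036 0.3690046  0.20360283] [ 0.003  0.009 -0.017 -0.005  0.001  0.   ]
[(np.int64(248), np.int64(224), [-0.005, 0.139, 0.208]), (np.int64(247), np.int64(224), [-0.005, 0.141, 0.209]), (np.int64(246), np.int64(224), [-0.006, 0.143, 0.21]), (np.int64(246), np.int64(223), [-0.005, 0.143, 0.211]), (np.int64(247), np.int64(223), [-0.005, 0.14, 0.21]), (np.int64(244), np.int64(223), [-0.002, 0.143, 0.21]), (np.int64(245), np.int64(223), [-0.006, 0.145, 0.212]), (np.int64(248), np.int64(223), [-0.005, 0.139, 0.21]), (np.int64(249), np.int64(223), [-0.007, 0.139, 0.21]), (np.int64(251), np.int64(222), [-0.006, 0.134, 0.209]), (np.int64(250), np.int64(222), [-0.006, 0.136, 0.209]), (np.int64(241), np.int64(222), [0.002, 0.143, 0.21])]
```

View pics/d.png

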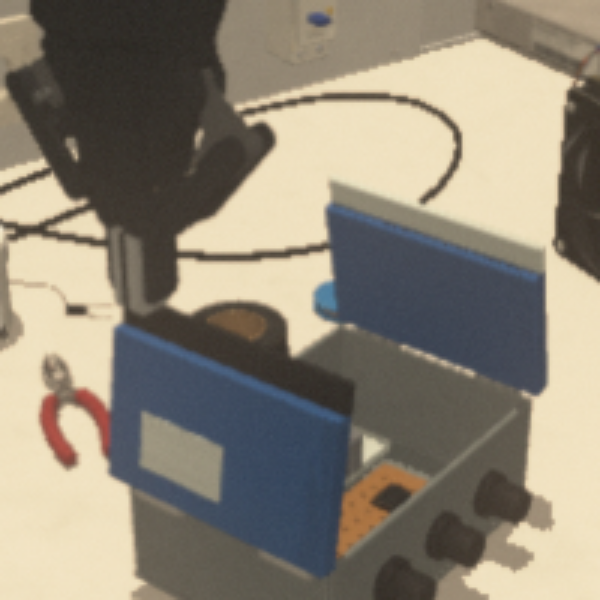

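The finger tip shows at px (246,224), above the black edge, and depth puts it at z≈0.208. With the TCP at 0.2036 I'd expect the tip at about 0.187. I'll use the wrist camera to check whether the reported pose agrees with the scene.

```bash
python3 - <<'E'
from h import *
C=np.array([.5075,.2409]);y=np.array([-.301,.954]);x=np.array([.954,.301])
o=get_obs();c=imaging.get_calibration("wrist");im,d=imaging.camera("wrist");print(o["eef_pos"],np.round(c["hand_eye"],4).tolist())
K=np.array(c["camera_matrix"]);v,u=np.mgrid[:480,:640].astype(float)
X=(u-K[0,2])/K[0,0];Y=(v-K[1,2])/K[1,1];a,b=X.copy(),Y.copy()
for _ in range(8): s=1+c["k1"]*(X*X+Y*Y);X,Y=a/s,b/s
P=np.dstack([X,Y,np.ones_like(X)])*d[...,None];H=np.array(c["hand_eye"]);T=P@H[:3,:3].T+H[:3,3]
W=T@Rotation.from_quat(o["tool_rot"]).as_matrix().T+o["eef_pos"]
ok=d>0
print('bench',np.histogram(W[ok][:,2],bins=np.arange(-.05,.25,.01)))
# finger pts in tool frame
f=T[ok&(abs(T[...,0])<.03)&(abs(T[...,1])<.03)&(T[...,2]<.05)];print('finger tool z',np.percentile(f[:,2],[50,90,99,100]) if len(f) else None)
h=cv2.cvtColor(im,cv2.COLOR_BGR2HSV);m=(cv2.inRange(h,(100,120,50),(125,255,255))>0)&ok
B=np.dstack([(W[...,:2]-C)@x,(W[...,:2]-C)@y,W[...,2]]);print('blue',m.sum(),np.percentile(B[m],[2,50,98],axis=0).round(3).tolist() if m.sum() else 0)
for n in("scene","side"):
    g=imaging.get_calibration(n);R=Rotation.from_quat(g["rotation"]).as_matrix()
    for dz in(.017,0):
        p=R.T@(o["eef_pos"]-[0,0,dz]-g["eye"]);q=p[:2]/p[2];q=q*(1+g["k1"]*q@q);print(n,dz,np.array(g["camera_matrix"])[:2,:2]@q+np.array(g["camera_matrix"])[:2,2],p[2])
cv2.imwrite("pics/w.png",im)
E
```

```text
[0.46835688 0.36886196 0.20297568] [[-0.0, -0.9461, -0.3237, 0.083], [1.0, -0.0003, 0.0009, -0.0001], [-0.001, -0.3237, 0.9461, -0.1468], [0.0, 0.0, 0.0, 1.0]]
bench (array([     0,      0,      0,      0, 159264,  54409,   3686,   5601,
         4062,    742,    571,    787,    882,   1223,   1374,   1516,
         1569,   1492,   1395,   1476,   2936,   1258,      0,      0,
            0,      1,    614,    999,   1172]), array([-5.0000000e-02, -4.0000000e-02, -3.0000000e-02, -2.0000000e-02,
       -1.0000000e-02,  6.9388939e-18,  1.0000000e-02,  2.0000000e-02,
        3.0000000e-02,  4.0000000e-02,  5.0000000e-02,  6.0000000e-02,
        7.0000000e-02,  8.0000000e-02,  9.0000000e-02,  1.0000000e-01,
        1.1000000e-01,  1.2000000e-01,  1.3000000e-01,  1.4000000e-01,
        1.5000000e-01,  1.6000000e-01,  1.7000000e-01,  1.8000000e-01,
        1.9000000e-01,  2.0000000e-01,  2.1000000e-01,  2.2000000e-01,
        2.3000000e-01,  2.4000000e-01]))
finger tool z [-0.06276117 -0.03670332 -0.0130346  -0.00696456]
blue 10387 [[-0.063, 0.083, 0.075], [-0.019, 0.093, 0.125], [0.064, 0.1, 0.152]]
scene 0.017 [247.90233785 235.69434752] 0.6993848126049906
scene 0 [247.17995192 224.22967796] 0.6901835837730393
side 0.017 [297.06526439 239.71603217] 0.6543877772218313
side 0 [296.61627734 229.5182696 ] 0.6433308363986963
```

View pics/w.png

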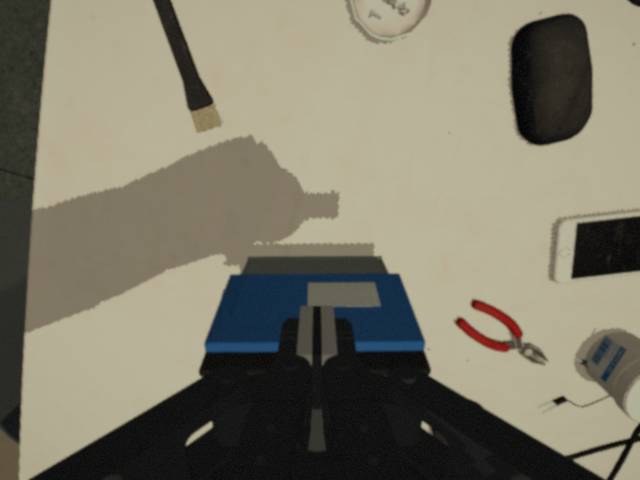

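apply_moves(targets=[[[0,0,-0.7,0,-1],[0,0,-0.7,0,-1],[0,0,0,0,-1],[0.075,-0.24,0,0,-1],[0.075,-0.24,0,0,-1],[0,0,0,0,-1],[0,0,0,0,-1]]])

```text
clock: 4.15
eef_pos: [0.4746, 0.3486, 0.1465]
tool_rot: [0.594, 0.805, 0.002, 0.001]
ft_force: [-1.0, 0.0, 0.1]
grip_width: 0.0
grasp_force: 0.0
```

apply_moves(targets=[[[0.07,-0.23,0,0,-1],[0.07,-0.23,0,0,-1],[0.07,-0.23,0,0,-1],[0.055,-0.18,-0.06,0,-1],[0.055,-0.18,-0.06,0,-1],[0,0,0,0,-1]]])

```text
clock: 4.65
eef_pos: [0.4871, 0.3051, 0.14]
tool_rot: [0.594, 0.805, 0.0, 0.001]
ft_force: [0.9, 0.2, 1.2]
grip_width: -0.0001
grasp_force: 0.2
```

```bash
cat > door.py <<'E'
from h import *
C=np.array([.5075,.2409]);y=np.array([-.301,.954]);x=np.array([.954,.301])
def run():
    o=get_obs();e=o["eef_pos"];print('tcp box',((e[:2]-C)@x).round(4),((e[:2]-C)@y).round(4),e[2].round(4),o["ft_force"].round(1),o["clock"])
    im,d=imaging.camera("side");P=pts("side",d);h=cv2.cvtColor(im,cv2.COLOR_BGR2HSV)
    m=cv2.inRange(h,(100,120,40),(125,255,255))>0
    B=np.dstack([(P[...,:2]-C)@x,(P[...,:2]-C)@y,P[...,2]])
    m&=(abs(B[...,0])<.066)&(abs(B[...,1])<.13)&(B[...,2]>.066)&(B[...,2]<.19)
    # faces: fit z,y profile lines per door by angle about hinge
    for nm,hy,sg in(("reb",.09,1),("fla",-.09,-1)):
        q=B[m];q=q[(q[:,1]*sg>-.01)&(q[:,1]*sg<.12)]
        if len(q)<50: print(nm,len(q));continue
        yz=q[:,1:]-np.median(q[:,1:],0);w,v=np.linalg.eigh(np.cov(yz.T));t=v[:,1]*np.sign(v[1,1]+1e-9)
        th=np.arctan2(t[1],-sg*t[0]);th=th if th<2.3 else th-np.pi
        print(nm,len(q),'theta',th.round(3),'thick',np.sqrt(w[0]).round(4),'y',np.percentile(q[:,1],[2,98]).round(3),'z',np.percentile(q[:,2],[2,50,98]).round(3))
    return im
if __name__=="__main__": run()
E
python3 door.py
```

```text
tcp box -0.0002 0.0674 0.14 [0.9 0.2 1.2] 4.65
reb 3845 theta 1.027 thick 0.0014 y [0.058 0.099] z [0.078 0.117 0.145]
fla 875 theta 1.413 thick 0.0014 y [-0.09  -0.076] z [0.075 0.108 0.149]
```

apply_moves(targets=[[[0.043,-0.136,-0.08,0,-1],[0.043,-0.136,-0.08,0,-1],[0.044,-0.14,-0.13,0,-1],[0.044,-0.14,-0.13,0,-1],[0.035,-0.112,-0.155,0,-1],[0.035,-0.112,-0.155,0,-1],[0,0,0,0,-1]]])

```text
clock: 5.28
eef_pos: [0.4953, 0.2744, 0.1086]
tool_rot: [0.593, 0.805, -0.001, -0.0]
ft_force: [1.1, 0.3, -0.4]
grip_width: -0.0
grasp_force: 0.0
```

```bash
python3 door.py
```

```text
tcp box -0.0016 0.0356 0.1086 [ 1.1  0.3 -0.4] 5.2833
reb 3499 theta 0.461 thick 0.0032 y [0.023 0.095] z [0.079 0.098 0.115]
fla 690 theta 1.417 thick 0.0015 y [-0.09  -0.076] z [0.075 0.109 0.149]
```

apply_moves(targets=[[[0.026,-0.083,-0.175,0,-1],[0.026,-0.083,-0.175,0,-1],[0.015,-0.048,-0.16,0,-1],[0.015,-0.048,-0.16,0,-1],[0,0,-0.05,0,-1],[0,0,0,0,-1]]])

```text
clock: 5.83
eef_pos: [0.4983, 0.265, 0.0803]
tool_rot: [0.593, 0.805, -0.001, -0.001]
ft_force: [-0.3, 0.7, -0.1]
grip_width: 0.0001
grasp_force: 0.0
```

```bash
python3 door.py
```

```text
tcp box -0.0015 0.0257 0.0803 [-0.3  0.7 -0.1] 5.8333
reb 2770 theta 0.068 thick 0.0052 y [0.011 0.091] z [0.075 0.083 0.086]
fla 750 theta 1.991 thick 0.0189 y [-0.09   0.003] z [0.075 0.122 0.149]
```

apply_moves(targets=[[[0,0,-0.06,0,-1],[0,0,-0.06,0,-1],[0,0,0,0,-1],[0,0,0,0,-1]]])

```text
clock: 6.22
eef_pos: [0.4989, 0.2654, 0.0771]
tool_rot: [0.593, 0.805, 0.0, 0.0]
ft_force: [-1.8, -1.7, 4.2]
grip_width: -0.0001
grasp_force: 2.2
```

apply_moves(targets=[[[0,0,-0.06,0,-1],[0,0,-0.05,0,-1],[0,0,0,0,-1],[0,0,0,0,-1]]])

```text
clock: 6.55
eef_pos: [0.499, 0.2654, 0.0768]
tool_rot: [0.593, 0.805, 0.001, 0.001]
ft_force: [-8.0, -4.4, 27.1]
grip_width: -0.0002
grasp_force: 13.5
```

```bash
python3 - <<'E'
import door
from h import *
im=door.run()
B=None
im,d=imaging.camera("side");P=pts("side",d);C,x,y=door.C,door.x,door.y
B=np.dstack([(P[...,:2]-C)@x,(P[...,:2]-C)@y,P[...,2]])
for n,lo,hi in(("outer",.06,.085),("inner",.012,.03),("black",-.006,.004)):
    m=(B[...,1]>lo)&(B[...,1]<hi)&(abs(B[...,0])>.025)&(abs(B[...,0])<.06)&(B[...,2]<.11)&(B[...,2]>.06);print(n,m.sum(),np.percentile(B[m][:,2],[10,50,90]).round(4))
E
```

```text
tcp box -0.0007 0.0259 0.0768 [-8.  -4.4 27.1] 6.55
reb 2668 theta 0.019 thick 0.0032 y [0.01  0.091] z [0.074 0.081 0.083]
fla 782 theta 2.14 thick 0.0187 y [-0.09   0.007] z [0.074 0.121 0.149]
outer 514 [0.0804 0.0815 0.0827]
inner 316 [0.0803 0.0814 0.0826]
black 120 [0.0736 0.0748 0.0763]
```

The rebated door is flat (panel top 81.5 mm, black edge 75 mm) and pressing meets a hard stop. Next I'll lift, go over the flanged door and come down on its far side.

apply_moves(targets=[[[0,0,0.2,0,-1],[0,0,0.8,0,-1],[0,0,0.9,0,-1],[0,0,0.9,0,-1],[0,0,0.9,0,-1],[0,0,0.8,0,-1],[0.24,-0.75,0,0,-1],[0.24,-0.75,0,0,-1]]])

```text
clock: 7.32
eef_pos: [0.5195, 0.2071, 0.255]
tool_rot: [0.591, 0.807, 0.003, 0.001]
ft_force: [1.1, 0.0, -0.4]
grip_width: -0.0002
grasp_force: 0.0
```

apply_moves(targets=[[[0.23,-0.75,0,0,-1],[0.23,-0.75,0,0,-1],[0.23,-0.75,0,0,-1],[0,0,0,0,-1],[0,0,0,0,-1],[0,0,0,0,-1]]])

```text
clock: 7.82
eef_pos: [0.5456, 0.1157, 0.2519]
tool_rot: [0.593, 0.805, 0.0, -0.001]
ft_force: [-0.4, -0.3, -0.2]
grip_width: -0.0001
grasp_force: 0.0
```

```bash
python3 door.py
```

```text
tcp box -0.0013 -0.1309 0.2519 [-0.4 -0.3 -0.2] 7.8167
reb 2851 theta 0.015 thick 0.002 y [0.009 0.091] z [0.074 0.081 0.083]
fla 2468 theta 1.598 thick 0.0151 y [-0.09   0.001] z [0.075 0.114 0.149]
```

apply_moves(targets=[[[0,0,-0.7,0,-1],[0,0,-0.7,0,-1],[0,0,-0.7,0,-1],[0,0,-0.65,0,-1],[0,0,0,0,-1],[-0.09,0.29,0,0,-1],[0,0,0,0,-1],[0,0,0,0,-1]]])

```text
clock: 8.53
eef_pos: [0.5434, 0.1286, 0.1446]
tool_rot: [0.592, 0.806, 0.002, 0.001]
ft_force: [0.3, -0.6, 0.2]
grip_width: 0.0002
grasp_force: 0.0
```

apply_moves(targets=[[[-0.07,0.23,0,0,-1],[-0.07,0.23,0,0,-1],[-0.07,0.23,0,0,-1],[-0.075,0.24,-0.04,0,-1],[-0.075,0.24,-0.08,0,-1],[0,0,0,0,-1]]])

```text
clock: 9.03
eef_pos: [0.5272, 0.1759, 0.1372]
tool_rot: [0.592, 0.806, 0.001, -0.001]
ft_force: [-0.9, -0.2, -0.4]
grip_width: -0.0001
grasp_force: 0.0
```

```bash
python3 - <<'E'
import door,cv2
cv2.imwrite("pics/e.png",cv2.resize(door.run()[130:350,200:440],(480,440)))
E
```

```text
tcp box -0.0008 -0.0679 0.1372 [-0.9 -0.2 -0.4] 9.0333
reb 2847 theta 0.015 thick 0.002 y [0.009 0.091] z [0.074 0.081 0.083]
fla 1322 theta 0.997 thick 0.0181 y [-0.085  0.008] z [0.075 0.114 0.14 ]
```

View pics/e.png

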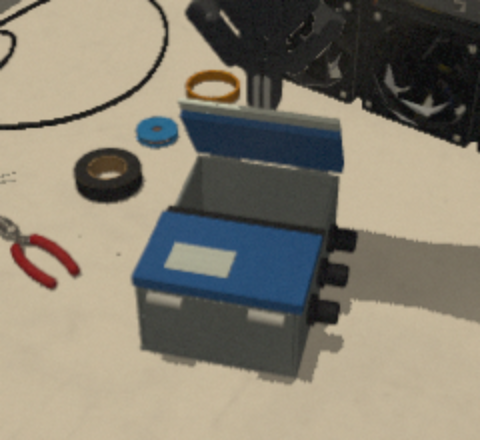

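The rebated door is shut and flat, with its plate at (200,260). The flanged door is coming over evenly ahead of the finger at (262,90). I'll carry on along the arc.

apply_moves(targets=[[[-0.045,0.142,-0.1,0,-1],[-0.045,0.142,-0.1,0,-1],[-0.044,0.14,-0.135,0,-1],[-0.044,0.14,-0.135,0,-1],[-0.035,0.112,-0.155,0,-1],[-0.035,0.112,-0.155,0,-1],[0,0,0,0,-1]]])

```text
clock: 9.67
eef_pos: [0.5168, 0.206, 0.1046]
tool_rot: [0.592, 0.806, -0.001, -0.001]
ft_force: [-0.3, -1.0, -0.5]
grip_width: 0.0001
grasp_force: 0.0
```

apply_moves(targets=[[[-0.026,0.083,-0.175,0,-1],[-0.026,0.083,-0.175,0,-1],[-0.015,0.048,-0.16,0,-1],[-0.015,0.048,-0.16,0,-1],[0,0,0,0,-1],[0,0,0,0,-1]]])

```text
clock: 10.17
eef_pos: [0.5139, 0.2152, 0.0784]
tool_rot: [0.593, 0.805, -0.001, -0.0]
ft_force: [-0.0, 0.1, 0.0]
grip_width: -0.0001
grasp_force: 0.0
```

```bash
python3 door.py
```

```text
tcp box -0.0016 -0.0264 0.0784 [-0.   0.1  0. ] 10.1667
reb 2788 theta 0.024 thick 0.0018 y [0.011 0.091] z [0.074 0.081 0.083]
fla 1479 theta 0.031 thick 0.0045 y [-0.084 -0.013] z [0.079 0.081 0.084]
```

Nearly shut. I'll press gently until the force rises, then lift away.

apply_moves(targets=[[[0,0,-0.05,0,-1],[0,0,-0.05,0,-1],[0,0,-0.05,0,-1],[0,0,0,0,-1],[0,0,0,0,-1]]])

```text
clock: 10.63
eef_pos: [0.515, 0.2156, 0.0769]
tool_rot: [0.593, 0.805, 0.001, 0.001]
ft_force: [-5.9, -2.1, 18.5]
grip_width: -0.0001
grasp_force: 9.2
```

apply_moves(targets=[[[0,0,-0.03,0,-1],[0,0,0,0,-1],[0,0,0.2,0,-1],[0,0,0.8,0,-1],[0,0,0.9,0,-1],[0,0,0.9,0,-1],[0,0,0,0,-1],[0,0,0,0,-1]]])

```text
clock: 11.3
eef_pos: [0.5165, 0.2163, 0.1872]
tool_rot: [0.593, 0.805, 0.003, 0.002]
ft_force: [-0.6, -0.0, -0.5]
grip_width: -0.0001
grasp_force: 0.0
```

```bash
python3 - <<'E'
import door
from h import *
im=door.run();im,d=imaging.camera("scene");P=pts("scene",d);C,x,y=door.C,door.x,door.y
B=np.dstack([(P[...,:2]-C)@x,(P[...,:2]-C)@y,P[...,2]])
for lo in np.arange(-.085,.085,.01):
    m=(B[...,1]>lo)&(B[...,1]<lo+.01)&(abs(B[...,0])<.06)&(B[...,2]<.11)&(B[...,2]>.06)
    if m.sum()>5: print(lo.round(3),m.sum(),np.median(B[m][:,2]).round(4))
cv2.imwrite("pics/f.png",cv2.resize(im[150:350,200:440],(480,400)))
E
```

```text
tcp box 0.0012 -0.0262 0.1872 [-0.6 -0.  -0.5] 11.3
reb 2789 theta 0.023 thick 0.0018 y [0.011 0.091] z [0.074 0.081 0.083]
fla 1981 theta 0.001 thick 0.001 y [-0.086 -0.013] z [0.079 0.081 0.083]
-0.085 228 0.0821
-0.075 229 0.0822
-0.065 259 0.0822
-0.055 244 0.0821
-0.045 261 0.0822
-0.035 256 0.0821
-0.025 276 0.0823
-0.015 275 0.082
-0.005 333 0.0818
0.005 230 0.082
0.015 296 0.0821
0.025 299 0.0822
0.035 312 0.0821
0.045 309 0.0822
0.055 323 0.0822
0.065 331 0.0821
0.075 347 0.082
```

View pics/f.png

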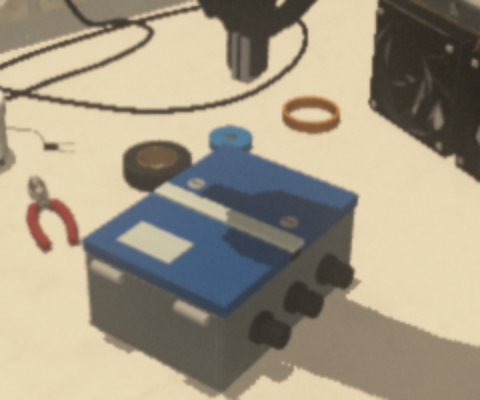

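Both doors lie flush at 82 mm. The flange at (230,215) laps over the rebate, and the gripper is clear.

```bash
python3 -c "
from workcell import order
print(order.job_done())"
```

```text
the job is handed in; nothing more can be done
None
```

The rebated door was shut first with the flanged door still open, then the flanged door was shut over it; both measured flush at 82 mm with the gripper clear, and the job was handed in just after 11 s (no verdict was returned).

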